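# Find the mill jar with the ball in and hold it out to be opened

## Task

One of the three sealed mill jars still has its grinding ball in: pick them up and shake them to and fro end to end a few times, well clear of the bench, to find the one that rattles, laying any silent jar back down where it was. Hold the rattling jar by its body about a hand's breadth above the middle of the steel tray, level and still, lid end pointing away from the robot towards me so that I can unscrew it, and finish while still holding it there. Leave the bottle, beaker, tube rack and spanner alone.

Things in the scene. Friction and masses are not known exactly. Their poses are not given: they have to be found in the camera images.
- jar_a_mid (a point): one of three identical sealed mill jars, lying on a flat side: octagonal aluminium body 98 mm long, 52 mm across flats, then a round knurled metal lid 28 mm long, 52 mm in diameter; 126 mm overall, 0.25 to 0.7 kg. Point: on its long axis half-way along, 26 mm above the bench; x towards the lid, z up. Gripped here across the upright flats, 22 mm pads clear the lid, which begins 35 mm away.
- jar_b_mid (a point): one of three identical sealed mill jars, lying on a flat side: octagonal aluminium body 98 mm long, 52 mm across flats, then a round knurled metal lid 28 mm long, 52 mm in diameter; 126 mm overall, 0.25 to 0.7 kg. Point: on its long axis half-way along, 26 mm above the bench; x towards the lid, z up. Gripped here across the upright flats, 22 mm pads clear the lid, which begins 35 mm away.
- jar_c_mid (a point): one of three identical sealed mill jars, lying on a flat side: octagonal aluminium body 98 mm long, 52 mm across flats, then a round knurled metal lid 28 mm long, 52 mm in diameter; 126 mm overall, 0.25 to 0.7 kg. Point: on its long axis half-way along, 26 mm above the bench; x towards the lid, z up. Gripped here across the upright flats, 22 mm pads clear the lid, which begins 35 mm away.
- jar_a_lidend (a point): centre of the lid's outer face of this jar, 63 mm from its mid point. Each jar has a bore 40 mm wide and 86 mm long, from 31 mm ahead of the mid point to 55 mm behind; in one of the three a 32 mm, 0.13 kg steel ball rolls loose; in a jar held level it stays at the end it last ran to. The other two are empty. The jars differ in weight, so weight does not tell.
- jar_b_lidend (a point): centre of the lid's outer face of this jar, 63 mm from its mid point. Each jar has a bore 40 mm wide and 86 mm long, from 31 mm ahead of the mid point to 55 mm behind; in one of the three a 32 mm, 0.13 kg steel ball rolls loose; in a jar held level it stays at the end it last ran to. The other two are empty. The jars differ in weight, so weight does not tell.
- jar_c_lidend (a point): centre of the lid's outer face of this jar, 63 mm from its mid point. Each jar has a bore 40 mm wide and 86 mm long, from 31 mm ahead of the mid point to 55 mm behind; in one of the three a 32 mm, 0.13 kg steel ball rolls loose; in a jar held level it stays at the end it last ran to. The other two are empty. The jars differ in weight, so weight does not tell.
- tray: shallow stainless tray, fixed, 160 mm (its x) by 240 mm (its y) and 30 mm high; origin at the centre of its underside, on the bench; its x points away from the robot, turned up to 0.2 rad; beyond the jars as seen from the robot
- reagent: white plastic bottle with a red cap, 60 mm in diameter, 130 mm high; origin at the centre of its underside; at the left; leave alone
- beaker: empty glass beaker, 72 mm in diameter, 95 mm high; origin at the centre of its underside; at the right; leave alone
- rack: white tube rack with capped tubes, 75 mm (x) by 140 mm (y), 95 mm high; origin at the centre of its underside; far right; leave alone
- spanner: steel spanner lying along its x on the bench, about 180 mm long, 8 mm high; origin near its middle; far left; leave alone
There are look-alikes about, which are no part of the job. What is shaped like the part that bears jar_a_mid but purple or yellow is not meant.

How it is judged:
On the way, in this order (a step that is already met when the one before it is completed fails the run):
1. the jar with the ball in is off the bench and shaken so that the ball knocks on its foot end (((height (world z) of jar_a_mid above 0.08 m and contact force between jar_a_bore_c0 and anything else above 0.1 N) or (height (world z) of jar_b_mid above 0.08 m and contact force between jar_b_bore_c0 and anything else above 0.1 N) or (height (world z) of jar_c_mid above 0.08 m and contact force between jar_c_bore_c0 and anything else above 0.1 N))).
2. then, off the bench too, on its lid end (((height (world z) of jar_a_mid above 0.08 m and contact force between jar_a_bore_c1 and anything else above 0.1 N) or (height (world z) of jar_b_mid above 0.08 m and contact force between jar_b_bore_c1 and anything else above 0.1 N) or (height (world z) of jar_c_mid above 0.08 m and contact force between jar_c_bore_c1 and anything else above 0.1 N))).
3. and on its foot end again (((height (world z) of jar_a_mid above 0.08 m and contact force between jar_a_bore_c0 and anything else above 0.1 N) or (height (world z) of jar_b_mid above 0.08 m and contact force between jar_b_bore_c0 and anything else above 0.1 N) or (height (world z) of jar_c_mid above 0.08 m and contact force between jar_c_bore_c0 and anything else above 0.1 N))).
At the end, for the whole second after the job is handed in: The jar with the ball is held by its body, level (0.3 rad) and still, middle 75 to 250 mm above the bench and within 40 mm (tray x) and 60 mm (tray y) of the tray's centre, lid end away from the robot (0.5 rad off the tray's x); the others lie on the bench within 50 mm of their start (((contact force between jar_a_bore and anything else above 0.3 N and contact force between jar_a and the fingers above 2 N and contact force between jar_a_lid and the fingers below 0.1 N and contact force between jar_a and tray below 0.1 N and height (world z) of jar_a_mid between 0.075 and 0.25 m and x of jar_a_mid in the frame of tray between -0.04 and 0.04 m and y of jar_a_mid in the frame of tray between -0.06 and 0.06 m and angle between the x axis of jar_a_mid and the x axis of tray, either way round below 0.5 rad and x of jar_a_lidend in the frame of tray above 0.005 m and linear speed of jar_a below 0.03 m/s and angle between jar_a_mid's own x axis and vertical between 1.271 and 1.871 rad and (distance of jar_b_mid from where it was at the start of the episode below 0.05 m and height (world z) of jar_b_mid below 0.03 m and linear speed of jar_b below 0.02 m/s and angle between jar_b_mid's own x axis and vertical between 1.471 and 1.671 rad) and (distance of jar_c_mid from where it was at the start of the episode below 0.05 m and height (world z) of jar_c_mid below 0.03 m and linear speed of jar_c below 0.02 m/s and angle between jar_c_mid's own x axis and vertical between 1.471 and 1.671 rad)) or (contact force between jar_b_bore and anything else above 0.3 N and contact force between jar_b and the fingers above 2 N and contact force between jar_b_lid and the fingers below 0.1 N and contact force between jar_b and tray below 0.1 N and height (world z) of jar_b_mid between 0.075 and 0.25 m and x of jar_b_mid in the frame of tray between -0.04 and 0.04 m and y of jar_b_mid in the frame of tray between -0.06 and 0.06 m and angle between the x axis of jar_b_mid and the x axis of tray, either way round below 0.5 rad and x of jar_b_lidend in the frame of tray above 0.005 m and linear speed of jar_b below 0.03 m/s and angle between jar_b_mid's own x axis and vertical between 1.271 and 1.871 rad and (distance of jar_a_mid from where it was at the start of the episode below 0.05 m and height (world z) of jar_a_mid below 0.03 m and linear speed of jar_a below 0.02 m/s and angle between jar_a_mid's own x axis and vertical between 1.471 and 1.671 rad) and (distance of jar_c_mid from where it was at the start of the episode below 0.05 m and height (world z) of jar_c_mid below 0.03 m and linear speed of jar_c below 0.02 m/s and angle between jar_c_mid's own x axis and vertical between 1.471 and 1.671 rad)) or (contact force between jar_c_bore and anything else above 0.3 N and contact force between jar_c and the fingers above 2 N and contact force between jar_c_lid and the fingers below 0.1 N and contact force between jar_c and tray below 0.1 N and height (world z) of jar_c_mid between 0.075 and 0.25 m and x of jar_c_mid in the frame of tray between -0.04 and 0.04 m and y of jar_c_mid in the frame of tray between -0.06 and 0.06 m and angle between the x axis of jar_c_mid and the x axis of tray, either way round below 0.5 rad and x of jar_c_lidend in the frame of tray above 0.005 m and linear speed of jar_c below 0.03 m/s and angle between jar_c_mid's own x axis and vertical between 1.271 and 1.871 rad and (distance of jar_a_mid from where it was at the start of the episode below 0.05 m and height (world z) of jar_a_mid below 0.03 m and linear speed of jar_a below 0.02 m/s and angle between jar_a_mid's own x axis and vertical between 1.471 and 1.671 rad) and (distance of jar_b_mid from where it was at the start of the episode below 0.05 m and height (world z) of jar_b_mid below 0.03 m and linear speed of jar_b below 0.02 m/s and angle between jar_b_mid's own x axis and vertical between 1.471 and 1.671 rad)))); the arm keeps its last pose, push and grip.
It fails at once if the bottle is pushed more than 30 mm or tipped (distance of reagent from where it was at the start of the episode above 0.03 m or angle between reagent's own z axis and vertical above 0.35 rad).
It fails at once if the beaker is pushed more than 30 mm or tipped (distance of beaker from where it was at the start of the episode above 0.03 m or angle between beaker's own z axis and vertical above 0.35 rad).
It fails at once if the tube rack is pushed more than 30 mm or tipped (distance of rack from where it was at the start of the episode above 0.03 m or angle between rack's own z axis and vertical above 0.35 rad).
It fails at once if the spanner is pushed more than 30 mm or tipped (distance of spanner from where it was at the start of the episode above 0.03 m or angle between spanner's own z axis and vertical above 0.35 rad).
It also fails if it takes over 72 s, if anything falls off the work surface, if the arm or the gripper's body presses on something with over 40 N, if the wrist force passes 120 N, or if a joint passes its speed limit or range.

## Robot

A 7-joint arm with a two-finger parallel gripper is mounted at the origin on the work surface. World frame = base frame: x ahead of the robot, y to its left, z up, the work surface at z = 0. Lengths are in m, angles in rad, forces in N, time in s.
With the tool pointing down it reaches from about 0.425 to 0.825 m from the base axis. Payload 3.6 kg.
Tool frame: the origin (TCP) lies midway between the tips of the shut fingers; the grasp point (between the pads) lies manip.grip_point_offset behind it (manip.grip_point_offset is the distance from the TCP to the grasp point, in m); z points along the fingers, y is the direction in which the jaws open and shut (so a half turn about z gives the same grasp; the last joint's range is limited). The gripper opens to 85 mm and grips with 20 to 120 N. Pads are 22 mm wide; open, the fingers measure 114 mm over their backs; the gripper's body (76 mm by 85 mm) begins 54 mm behind the grasp point. The pads swing forward as they close: fully open they stand 13 mm farther back than shut.
Start: joints at [1.234, 0.615, -0.013, 1.423, 0.008, 1.103, -0.04], TCP at [0.199, -0.619, 0.231] pointing down, gripper open.
Joint ranges: [-3.12, 3.12], [-0.3, 2.06], [-1.34, 1.32], [0.26, 2.42], [-1.36, 4.5], [0.01, 1.98], [-2.84, 2.84]. Speed limits (rad/s): [2.79, 2.79, 3.14, 3.14, 3.14, 3.14, 3.14].

## Interface

Orientations are given as a unit quaternion [x, y, z, w].
In Python, from bench import manip, hand, viewer gives the robot as it stands. Calls block until the motion is done:
- manip.goto(position, orientation): joint-space move of the TCP to a pose.
- manip.line_to(position, rot=None, vel=0.15, stop_force=None): straight line of the TCP; rot=None keeps the orientation; vel is the mean speed in m/s. With stop_force (N) it stops when the force on the tool has changed by that much, and returns True; else False.
- manip.move_joints(angles): joint-space move.
- hand.open_jaws() and hand.grasp(effort=None): open the fingers fully, or close them until they stop; effort is the grip in N (None keeps the last).
- manip.pause(seconds).
- manip.ik(position, orientation): joint angles nearest the present ones, or None.
- manip.get_obs(): the state.
- viewer.capture(name): name is "side" or "top" or "wrist"; returns a dict with "frame" (420x560x3 uint8, red, green, blue), "range_z" (420x560 float32, m along the optical axis (not along the pixel's ray), 0 where there is no reading), "fov_y" (degrees; the focal length in pixels is half the picture's height over the tangent of half this angle, whatever the lens; pixels are square), "cx", "cy" (the principal point, pixels), "dist" ([k1, k2, p1, p2, k3] as OpenCV has them; the pictures are not rectified), "extrinsics" (4x4, takes a point from camera to world coordinates). Camera axes: x right, y down, z forward; pixel columns grow to the right and rows downward; lengths in m; the calibration is good to about 2 mm. A picture is of the moment at which its call begins.
A pose or a line that the arm cannot do raises manip.Unreachable and nothing moves.
- manip.hand_in(): hands the job in, once; it reports no verdict.
The state is a dict: "time_s": time; "qpos": joint angles; "joint_vel": joint speeds; "tau": joint torques, N m; "tool_pos": TCP position; "eef_rot": TCP orientation; "contact_force": force on the tool from outside, world axes, zero at the start; "wrist_torque": the same for the moment, N m; "grip_width": opening from 0.0 (shut) to 1.0 (fully open).
Only numpy, scipy, OpenCV 4.12 (cv2) and the standard library are available. Lean on these libraries where they do the work, as an engineer would, in place of code of your own. Each camera call takes 0.05 s, during which the arm holds its last target. There are 200 camera calls.

## Working session

There is one attempt and no reset: what is moved stays moved. The work goes in short steps, each a Python script; the robot and the scene stay as the last script left them, time stands still between calls to the robot, and variables do not carry over. Pictures are saved under pics/ and viewed, about 8 in all and at most 12, crops included, and the job is handed in when it is done.

```bash
ls; mkdir -p pics; cat > h.py <<'E'
import numpy as np, cv2
from bench import manip, hand, viewer
def snap(name,fn):
    d=viewer.capture(name); cv2.imwrite(fn,d["frame"][:,:,::-1]); np.save(fn+'.npy',d,allow_pickle=True); return d
def load(fn): return np.load(fn+'.npy',allow_pickle=True).item()
def ray(d,uv):
    f=d["frame"].shape[0]/2/np.tan(np.radians(d["fov_y"])/2)
    K=np.array([[f,0,d["cx"]],[0,f,d["cy"]],[0,0,1]])
    p=cv2.undistortPoints(np.array(uv,float).reshape(-1,1,2),K,np.array(d["dist"],float)).reshape(-1,2)
    return np.c_[p,np.ones(len(p))]
def at_z(d,uv,z):
    r=ray(d,uv); T=np.array(d["extrinsics"]); w=r@T[:3,:3].T; o=T[:3,3]
    return o+w*((z-o[2])/w[:,2])[:,None]
def at_depth(d,uv):
    r=ray(d,uv); T=np.array(d["extrinsics"])
    z=np.array([d["range_z"][int(round(v)),int(round(u))] for u,v in uv])
    return (r*z[:,None])@T[:3,:3].T+T[:3,3]
E
python3 - <<'E'
from h import *
d=snap("top","pics/top.png"); s=snap("side","pics/side.png")
print(d["extrinsics"],d["fov_y"],d["dist"]); print(manip.get_obs(), manip.grip_point_offset)
E
```

```text
pics
[[ 0.02544337 -0.98015581  0.19658898  0.24878972]
 [-0.99950558 -0.02857614 -0.01311505  0.00170687]
 [ 0.01847254 -0.19615809 -0.98039827  1.05490155]
 [ 0.          0.          0.          1.        ]] 55.87583086082488 [-0.01198889  0.          0.          0.          0.        ]
{'time_s': 0.1, 'qpos': array([ 1.23349561,  0.61586156, -0.0126439 ,  1.42473024,  0.00810877,
        1.10343448, -0.04041406]), 'joint_vel': array([-0.00108192, -0.00236859, -0.00078341, -0.00479437,  0.000931  ,
        0.001011  , -0.0009166 ]), 'tau': array([ 6.60319402e-04, -4.70383680e+01,  2.60135019e-01, -1.71571416e+01,
        1.01109143e-02,  5.90788492e-03, -1.86366839e-05]), 'tool_pos': array([ 0.19859437, -0.6181901 ,  0.23023137]), 'eef_rot': array([ 9.87942930e-01,  1.54813913e-01, -1.95848338e-04, -1.17555822e-03]), 'contact_force': array([ 0.20195226,  0.38109435, -0.30938395]), 'wrist_torque': array([0.01132038, 0.01285998, 0.07651481]), 'grip_width': 0.996990999425804} 0.0187
```

View pics/top.png

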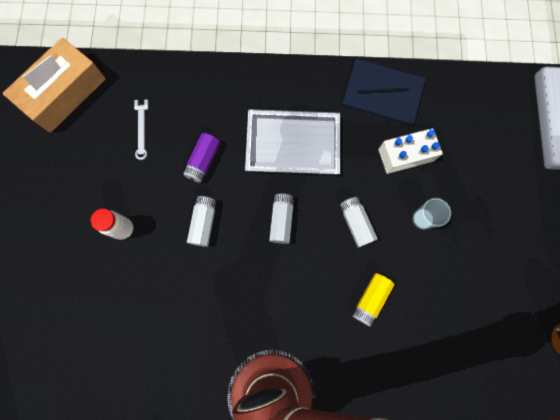

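View pics/side.png

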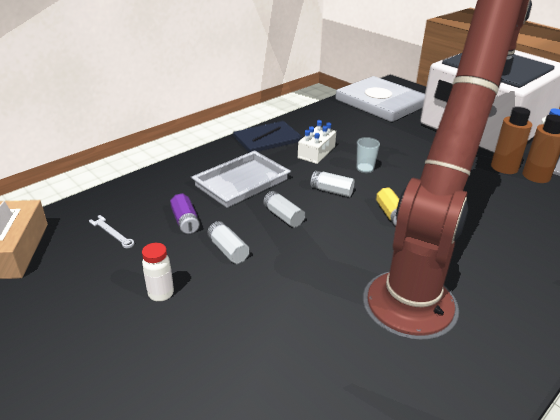

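```bash
python3 - <<'E'
from h import *
d=load("pics/top.png"); im=d["frame"][100:258,180:390,::-1]
cv2.imwrite("pics/crop.png",cv2.resize(im,None,fx=3.75,fy=3.75,interpolation=cv2.INTER_CUBIC))
# points in upper surface of silver things by depth: heights 40-60mm
v,u=np.mgrid[185:255,180:390]; uv=np.c_[u.ravel(),v.ravel()]
P=at_depth(d,uv); f=d["frame"][uv[:,1],uv[:,0]].astype(int)
m=(P[:,2]>.03)&(P[:,2]<.07)&(f.max(1)-f.min(1)<40)
M=np.zeros(v.size,np.uint8);M[m]=1;M=M.reshape(v.shape)
n,L,st,c=cv2.connectedComponentsWithStats(M)
for i in range(1,n):
    if st[i,4]<200: continue
    p=P[(L==i).ravel()]; top=p[p[:,2]>np.percentile(p[:,2],60)]
    (cx,cy),(w,h),a=cv2.minAreaRect(p[:,:2].astype(np.float32))
    ctr=[cx,cy]; 
    ev=np.linalg.eigh(np.cov(p[:,:2].T))[1][:,1]; ev*=np.sign(ev[0])
    print(np.round(ctr,4),round(w,3),round(h,3),"yaw",np.arctan2(ev[1],ev[0]).round(3),"zmax",np.percentile(p[:,2],[50,98]).round(3),st[i])
print(manip.get_obs()["time_s"])
E
```

```text
[ 0.445 -0.012] 0.052 0.124 yaw -0.073 zmax [0.049 0.056] [ 90   9  24  49 936]
[0.4319 0.1976] 0.053 0.124 yaw -0.134 zmax [0.049 0.056] [  7  12  29  49 964]
[ 0.4438 -0.2138] 0.126 0.053 yaw 0.417 zmax [0.049 0.055] [161  12  37  50 935]
0.1
```

View pics/crop.png

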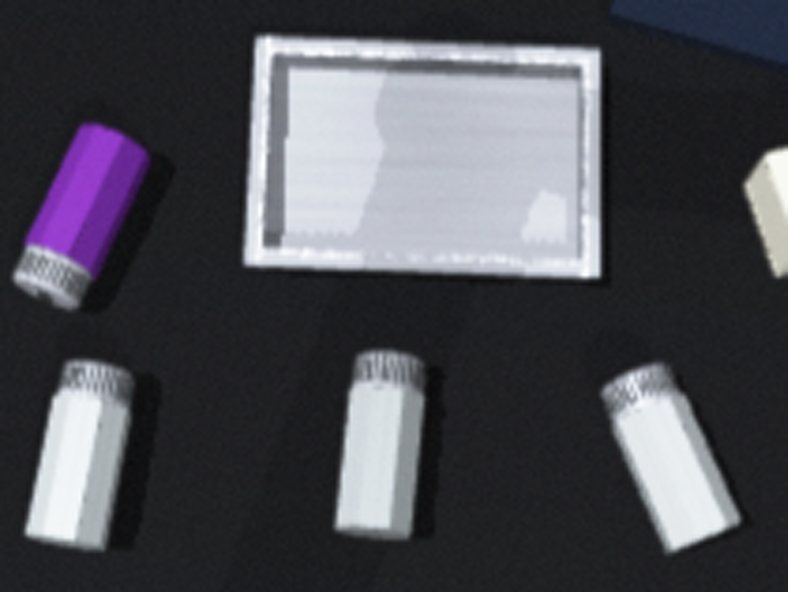

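```bash
cat >> h.py <<'E'
from scipy.spatial.transform import Rotation as R
J={'R':(.4438,-.2138,.417),'M':(.445,-.012,-.073),'L':(.4319,.1976,-.134)}
def pose(gp,yaw,pitch=0,flip=False):
    """grasp point gp; tool x = jar axis; pitch>0 = lid up, about the jaw axis"""
    a=R.from_euler('z',yaw)*R.from_euler('y',-pitch)*R.from_euler('x',np.pi)
    if flip: a=a*R.from_euler('z',np.pi)
    return np.array(gp)+a.apply([0,0,manip.grip_point_offset]), a.as_quat()
E
python3 - <<'E'
from h import *
d=load("pics/top.png")
c=np.array([(256,37),(601,47),(601,278),(245,266)])/3.75+[180,100]-.5+.5/3.75
P=at_z(d,c,.03); print(P.round(3), np.linalg.norm(np.roll(P,-1,0)-P,axis=1).round(3), P.mean(0).round(4))
print("yaw", [np.arctan2(*(P[i]-P[j])[[1,0]]).round(3) for i,j in((0,3),(1,2))], np.arctan2(-(P[0]-P[1])[0],(P[0]-P[1])[1]).round(3))
for k,(x,y,a) in J.items():
  for fl in(0,1):
    print(k,fl,[None if (q:=manip.ik(*pose((x,y,z),a,p,fl))) is None else q.round(2).tolist() for z,p in((.026,0),(.16,0),(.28,0),(.28,.5),(.28,-.5))])
m=P.mean(0)
for fl in(0,1): print('T',manip.ik(*pose((m[0],m[1],.14),0,0,fl)))
E
```

```text
[[ 0.752  0.089  0.03 ]
 [ 0.753 -0.168  0.03 ]
 [ 0.573 -0.167  0.03 ]
 [ 0.574  0.09   0.03 ]] [0.257 0.18  0.257 0.178] [ 0.6628 -0.0391  0.03  ]
yaw [np.float64(-0.002), np.float64(-0.004)] 0.003
R 0 [[0.43, 0.73, -0.04, 2.07, 0.07, 0.34, -0.82], [0.47, 0.5, -0.09, 1.98, 0.07, 0.67, -0.82], [0.52, 0.34, -0.16, 1.82, 0.06, 0.98, -0.82], [0.97, 0.29, -0.4, 2.05, -0.54, 0.62, -0.15], [0.24, 0.53, -0.01, 1.61, 0.3, 1.42, -1.03]]
R 1 [[1.07, 1.07, -1.15, 2.05, 1.25, 1.0, 1.21], [1.1, 0.77, -1.15, 1.96, 0.85, 1.01, 1.53], [1.14, 0.56, -1.15, 1.8, 0.55, 1.15, 1.8], [0.06, 0.34, 0.79, 2.07, -0.97, 0.9, -2.84], [0.85, 0.77, -1.15, 1.59, 0.73, 1.77, 1.56]]
M 0 [[-0.06, 0.71, 0.06, 2.2, -0.17, 0.24, -1.5], [0.03, 0.44, -0.07, 2.1, 0.05, 0.61, -1.72], [0.19, 0.27, -0.27, 1.93, 0.09, 0.95, -1.77], [0.1, 0.1, -0.19, 2.29, 0.34, 0.27, -2.02], [0.04, 0.51, -0.06, 1.63, -0.01, 1.49, -1.66]]
M 1 [[0.21, 0.73, -0.35, 2.19, 0.75, 0.34, 0.73], [0.49, 0.53, -0.73, 2.09, 0.54, 0.72, 0.9], [0.67, 0.39, -0.94, 1.92, 0.37, 1.02, 1.06], [0.66, 0.15, -0.82, 2.28, 0.65, 0.33, 0.8], [0.5, 0.64, -0.86, 1.62, 0.27, 1.56, 1.07]]
L 0 [[-0.55, 0.73, 0.12, 2.12, -0.26, 0.31, -1.92], [-0.26, 0.49, -0.3, 2.02, 0.23, 0.67, -2.42], [0.03, 0.38, -0.69, 1.85, 0.28, 1.01, -2.49], [-1.31, 0.24, 0.76, 2.19, 0.4, 0.43, -2.63], [-0.13, 0.55, -0.34, 1.59, -0.1, 1.45, -2.13]]
L 1 [[-0.39, 0.72, -0.12, 2.11, 0.26, 0.32, 0.7], [0.21, 0.71, -1.1, 2.0, 0.8, 0.94, 0.13], [0.32, 0.56, -1.23, 1.84, 0.58, 1.16, 0.32], [0.27, 0.44, -1.32, 2.15, 1.14, 1.0, -0.27], [0.25, 0.75, -1.09, 1.58, 0.25, 1.5, 0.57]]
T [ 2.62786690e-02  7.45280219e-01 -5.75781017e-04  1.50088570e+00
  5.00312455e-04  8.95426884e-01 -1.54525359e+00]
T [ 0.42509883  0.86050009 -0.7651148   1.48594821  0.64632643  1.05911677
  1.08263421]
```

```bash
cat >> h.py <<'E'
SH=(.58,-.02,.26)
def T(): return round(manip.get_obs()["time_s"],2)
def pick(k):
    x,y,a=J[k]
    p,q=pose((x,y,.15),a); manip.goto(p,q); 
    p,q=pose((x,y,.026),a); hit=manip.line_to(p,vel=.15,stop_force=15)
    hand.grasp(80); o=manip.get_obs(); print(k,"hit",hit,"tcp",o["tool_pos"].round(4),"width",round(o["grip_width"],3),T())
    p,q=pose((x,y,.15),a); manip.line_to(p,vel=.15)
def meas():
    manip.pause(.3); w=[]
    for _ in range(10):
        o=manip.get_obs(); w.append(np.r_[o["contact_force"],o["wrist_torque"]]); manip.pause(.02)
    w=np.array(w); print("F/T",w.mean(0).round(3),"sd",w.std(0).round(3)[3:],"gw",round(o["grip_width"],3),T()); return w.mean(0)
def shake():
    manip.goto(*pose(SH,0)); q0=manip.get_obs()["qpos"]; meas()
    up=manip.ik(*pose(SH,0,.5)); dn=manip.ik(*pose(SH,0,-.5)); lv=manip.ik(*pose(SH,0)); r=[]
    print(up.round(2),dn.round(2),lv.round(2))
    for q in (up,dn,up):
        manip.move_joints(q); manip.pause(.3); manip.move_joints(lv); r.append(meas())
    print("d(foot->lid)",(r[1]-r[0]).round(3),"d(lid->foot)",(r[2]-r[1]).round(3))
def lay(k):
    x,y,a=J[k]
    p,q=pose((x,y,.15),a); manip.goto(p,q)
    p,q=pose((x,y,.0265),a); print("hit",manip.line_to(p,vel=.12,stop_force=12), manip.get_obs()["tool_pos"].round(4))
    hand.open_jaws(); p,q=pose((x,y,.15),a); manip.line_to(p,vel=.2); print("laid",k,T())
E
python3 - <<'E'
from h import *
pick('R'); snap("side","pics/liftR.png"); shake(); snap("side","pics/shR.png")
E
```

```text
R hit False tcp [ 0.4446 -0.2144  0.0085] width 0.596 3.26
F/T [ 0.095  0.091 -4.628  0.022 -0.049  0.011] sd [0.022 0.017 0.033] gw 0.593 5.77
[-0.04  0.33  0.05  2.03 -0.06  0.28 -1.52] [-0.04  0.75  0.08  1.22 -0.04  1.67 -1.53] [-0.05  0.5   0.07  1.62 -0.04  1.03 -1.54]
F/T [ 0.143 -0.143 -4.39  -0.014 -0.065  0.014] sd [0.025 0.018 0.03 ] gw 0.592 8.02
F/T [ 0.141 -0.264 -4.4    0.01  -0.053 -0.   ] sd [0.034 0.038 0.039] gw 0.594 10.1
F/T [-5.800e-02  1.970e-01 -4.566e+00  1.000e-03 -4.500e-02  4.000e-03] sd [0.026 0.025 0.021] gw 0.594 12.35
d(foot->lid) [-0.002 -0.12  -0.01   0.024  0.013 -0.014] d(lid->foot) [-0.199  0.461 -0.165 -0.009  0.007  0.004]
```

Width fits 52 mm and about 0.46 kg is carried. The pitch moment doesn't alternate (the ball would give ±0.07 N m), so R is silent. I'll lay it back and try M.

```bash
python3 - <<'E'
from h import *
lay('R'); pick('M'); shake(); snap("side","pics/shM.png")
E
```

```text
hit True [ 0.4437 -0.213   0.0085]
laid R 15.62
M hit False tcp [ 0.4456 -0.0125  0.0083] width 0.594 17.84
F/T [-5.600e-02 -7.900e-02 -5.661e+00  2.000e-03 -2.900e-02 -7.000e-03] sd [0.023 0.043 0.039] gw 0.592 20.02
[-0.09  0.33  0.11  2.03 -0.14  0.28 -1.44] [-0.08  0.75  0.16  1.23 -0.08  1.67 -1.49] [-0.1   0.5   0.16  1.62 -0.09  1.03 -1.49]
F/T [-0.021 -0.327 -5.711  0.015 -0.092 -0.013] sd [0.015 0.025 0.033] gw 0.595 22.27
F/T [ 2.510e-01  4.200e-02 -5.353e+00 -1.100e-02 -5.400e-02  3.000e-03] sd [0.034 0.024 0.014] gw 0.596 24.35
F/T [-3.400e-02  1.600e-02 -5.576e+00  3.000e-03 -1.050e-01  4.000e-03] sd [0.028 0.027 0.035] gw 0.594 26.6
d(foot->lid) [ 0.272  0.369  0.359 -0.026  0.038  0.016] d(lid->foot) [-0.285 -0.026 -0.224  0.013 -0.052  0.001]
```

View pics/shM.png

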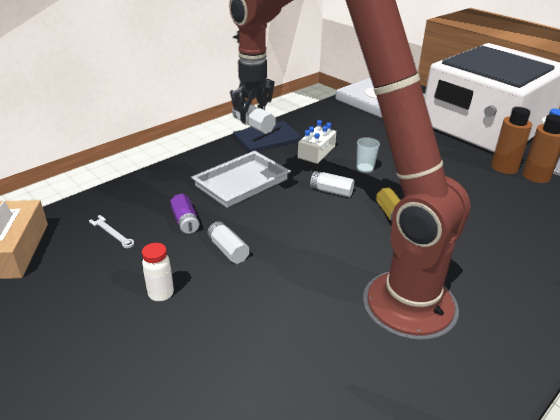

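The picture shows the jar level in the gripper at about (255,120), with R back at (332,184). M's moment alternates, but by only about 0.045 against noise of about 0.015, so I'll repeat with longer averaging before deciding.

```bash
cat >> h.py <<'E'
def meas2(n=60):
    manip.pause(.3); w=[]
    for _ in range(n):
        w.append(manip.get_obs()["wrist_torque"]); manip.pause(.015)
    w=np.array(w); print("T",w.mean(0).round(4),"halves",w[:n//2,1].mean().round(4),w[n//2:,1].mean().round(4),T())
E
python3 - <<'E'
from h import *
up=manip.ik(*pose(SH,0,.5)); dn=manip.ik(*pose(SH,0,-.5)); lv=manip.ik(*pose(SH,0))
meas2(40)
for q in (dn,up,dn):
    manip.move_joints(q); manip.pause(.2); manip.move_joints(lv); meas2(40)
E
```

```text
T [ 0.0024 -0.0903 -0.008 ] halves -0.0921 -0.0885 27.62
T [ 0.0155 -0.0346  0.0016] halves -0.037 -0.0322 30.1
T [ 0.0038 -0.0914 -0.0011] halves -0.0888 -0.0941 32.75
T [ 0.0083 -0.0233  0.0002] halves -0.026 -0.0207 35.23
```

Repeatable swing of about 0.06 N m (‑0.090/‑0.035/‑0.091/‑0.023): M has the ball. Moving it over the tray.

```bash
python3 - <<'E'
from h import *
p,q=pose((.663,-.039,.14),0); manip.line_to(p,rot=q,vel=.12); manip.pause(.5)
o=manip.get_obs(); print(o["tool_pos"].round(4),o["grip_width"],R.from_quat(o["eef_rot"]).as_matrix().round(3),o["contact_force"],T())
t=snap("top","pics/endtop.png"); s=snap("side","pics/endside.png")
cv2.imwrite("pics/e1.png",cv2.resize(t["frame"][90:260,180:390,::-1],None,fx=3.5,fy=3.5,interpolation=cv2.INTER_CUBIC))
cv2.imwrite("pics/e2.png",cv2.resize(s["frame"][60:260,160:380,::-1],None,fx=3,fy=3,interpolation=cv2.INTER_CUBIC))
P0=None
for n in ("pics/top.png","pics/endtop.png"):
    d=load(n); v,u=np.mgrid[185:255,180:390]; uv=np.c_[u.ravel(),v.ravel()]; P=at_depth(d,uv); f=d["frame"][uv[:,1],uv[:,0]].astype(int)
    M=((P[:,2]>.03)&(P[:,2]<.07)&(f.max(1)-f.min(1)<40)).astype(np.uint8).reshape(v.shape)
    N,L,st,_=cv2.connectedComponentsWithStats(M)
    for i in range(1,N):
        if st[i,4]>200: p=P[(L==i).ravel()]; print(n,cv2.minAreaRect(p[:,:2].astype(np.float32)),np.percentile(p[:,2],[50,98]).round(3))
E
```

```text
[ 0.663  -0.039   0.1214] 0.5936366587500596 [[ 1.  0.  0.]
 [ 0. -1.  0.]
 [ 0. -0. -1.]] [ 0.00857683  0.50173018 -5.92871776] 37.11
pics/top.png ((0.4450231194496155, -0.012045590206980705), (0.05191606655716896, 0.12405680865049362), 85.7532730102539) [0.049 0.056]
pics/top.png ((0.43194761872291565, 0.19755923748016357), (0.052936770021915436, 0.12354438751935959), 82.82953643798828) [0.049 0.056]
pics/top.png ((0.4437764286994934, -0.21376225352287292), (0.1257753074169159, 0.05318070948123932), 23.75506019592285) [0.049 0.055]
pics/endtop.png ((0.4320369362831116, 0.197353333234787), (0.05324161797761917, 0.12366259098052979), 82.26461791992188) [0.049 0.056]
pics/endtop.png ((0.44161033630371094, -0.21172615885734558), (0.12419624626636505, 0.05289144814014435), 23.92121124267578) [0.049 0.055]
```

View pics/e1.png

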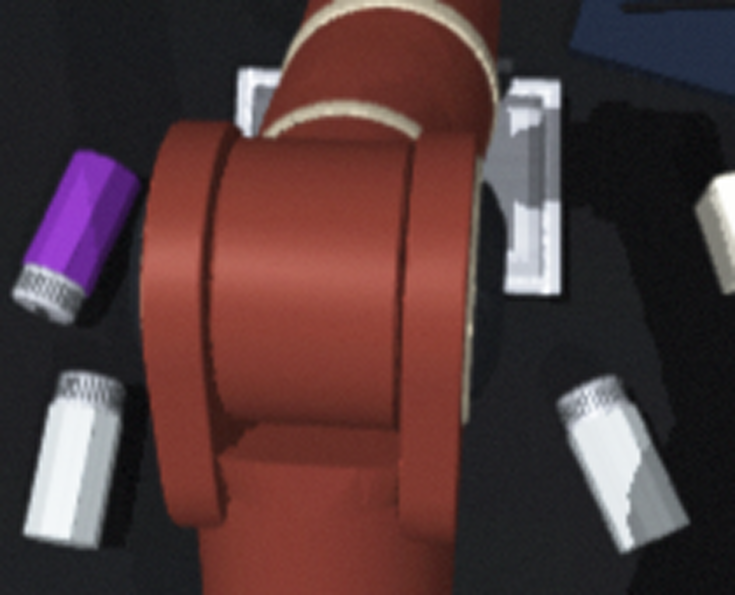

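View pics/e2.png

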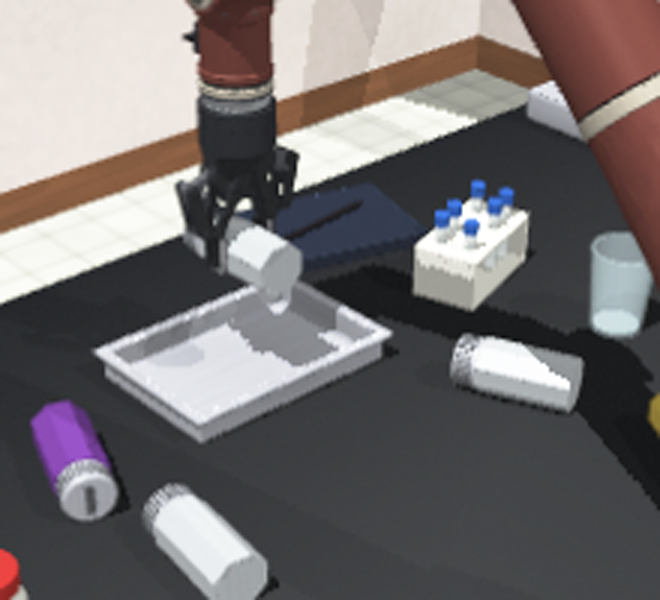

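The top view shows R and L undisturbed (within 3 mm). The side view shows the jar level over the tray at about (245,255), with its foot towards the robot. I'll cross-check the tray centre from the side camera, then hand in.

```bash
python3 - <<'E'
from h import *
d=load("pics/endside.png"); c=np.array([(95,350),(205,428),(392,332),(280,275)])/3+[160,60]
P=at_z(d,c,.03); print(P.round(3),P.mean(0).round(3))
e=P.mean(0)[:2]-[.663,-.039]
if abs(e).max()<.02: print(manip.get_obs()["joint_vel"].round(3)); manip.hand_in(); print("handed in",T())
E
```

```text
[[ 0.748  0.086  0.03 ]
 [ 0.563  0.09   0.03 ]
 [ 0.573 -0.166  0.03 ]
 [ 0.743 -0.159  0.03 ]] [ 0.657 -0.037  0.03 ]
[ 0.001  0.001  0.001  0.001  0.001 -0.     0.   ]
the job is handed in; nothing more can be done
the job is handed in; nothing more can be done
```

The middle jar is the one with the ball. I handed in at about 37 s, with the arm holding that jar level and still, its middle 140 mm above the bench over the tray's centre, lid end away from the robot.

- **Finding the ball:** I shook jars by tilting them end to end 0.5 rad each way, 0.26 m up, and watched the wrist moment.
  - **Right-hand jar:** the moment changed by no more than about 0.013 N m with no alternation, so I took it as silent and laid it back.
  - **Middle jar:** the first test was unclear (about 0.045 N m). A longer repeat swung clearly by about 0.06 N m each time; the ball should give about 0.07. The ball ran to the foot, then the lid, then the foot again.
  - **Left-hand jar:** I did not lift it, because the ball had already been found.
- **Last checks:**
  - The gripper opening stayed at 0.594 of full throughout.
  - The silent jars are within about 3 mm of where they started.
  - The tray centre measured from the top and side cameras agrees to 6 mm.
  - I saw no disturbance to the rack or beaker in the final pictures. I did not check the bottle or spanner there, but the arm never went near them.
- **Disagreement:** the tray's outline measured about 18 mm larger each way than the stated 160 × 240 mm. I took this to be an even rim, which would leave the centre unaffected.

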